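# Clear the boring jig and clamp the next basket runners

## Task

Get the boring jig ready for the next batch: swing its lever fully up to raise the hold-down foot, wipe every loose wood chip off the bed into the catch tray with the scraper block (never touch the chips with the fingers), and stand the scraper back on the middle of its cork mat. Then lay all the maple strips flat on the bed, side by side, each pointing straight at the boring head with its middle under the foot bar, and swing the lever down until the foot rests on them. Leave everything else on the counter where it is.

Things in the scene. Friction and masses are not known exactly. Their poses are not given: they have to be found in the camera images.
- jig: Fixed boring jig; origin at counter level under the bed's centre; x points to the grey head (away from the robot), y along the bed to the catch tray, z up. Head: x +95 to +195, y -65 to +65, 100 high, motor on it to 135. The hold-down frame with its lever turns on a shaft along y at x +115, 70 up; raised fully, nothing of it is nearer the robot than x +90.
- bed (a point): Centre of the bed's top face; axes as the jig's. The bed is a plain aluminium block, 150 (x) x 220 (y), top 30 above the counter, open at front and both ends. The foot bar (196 long along y, 22 wide, rubber sole) crosses it at jig x = 0 when down, so strips lie along jig x, its sole then 48 above the counter.
- tray (a point): Centre of the inner floor of the dark steel catch tray at the bed's +y end (jig y +170). Floor 6 above the counter, inside 150 (x) x 115 (y), walls 40 high on three sides; the fourth side is the end of the bed, so what is pushed over that end drops in.
- lever (a joint): Angle (rad) of hold-down and lever, one rigid piece: 0 = foot bar level, resting on strips 18 thick on the bed; grows as the lever swings up and back, to 1.7 at the stop, just past upright. Starts at 0 to 0.3. Friction keeps it where it is left (about 6 N at the grip moves it).
- lever_grip (a point): Middle of the lever's black round grip bar, 16 diameter, 65 long along jig y, beside the bed's -y end (jig y -165). At angle q it is at jig x 115 - 75 cos(q + 0.09), height 70 + 75 sin(q + 0.09). Pinch it from above, fingers closing along jig x; it turns between the fingers, so the tool can stay pointing down along the arc.
- lever_pivot (a point): Point on the shaft's axis level with the grip's middle (jig x +115, y -165, 70 above the counter).
- scraper: Scraper block: grey plastic base 120 (x) x 36 (y) x 24 high with a wooden grip ridge 90 (x) x 20 (y) on top, 63 high in all, about 0.22 kg. Origin at the centre of its underside, x along its length, z up. Grip the ridge across its 20 mm width.
- mat: Cork mat fixed on the counter, 160 (x) x 80 (y) x 4 thick, origin at the centre of its underside: the scraper's place.
- strip1: Maple runner strip, 140 (x) x 32 (y) x 18 thick, about 70 g, origin at the centre of its underside; at the start lies flat on the counter on the robot's right. Two or three of strip1 to strip3 are present.
- strip2: Maple runner strip, 140 (x) x 32 (y) x 18 thick, about 70 g, origin at the centre of its underside; at the start lies flat on the counter on the robot's right. Two or three of strip1 to strip3 are present.
- strip3: Maple runner strip, 140 (x) x 32 (y) x 18 thick, about 70 g, origin at the centre of its underside; at the start lies flat on the counter on the robot's right. Two or three of strip1 to strip3 are present.
- chip1: Loose wood chip, 36 (x) x 14 x 10 thick, origin at the centre of its underside; at the start lies on the bed (jig x within 37, y -23 to +67 of the bed centre). Three to six of chip1 to chip6 are present.
- chip2: Loose wood chip, 38 (x) x 14 x 10 thick, origin at the centre of its underside; at the start lies on the bed (jig x within 37, y -23 to +67 of the bed centre). Three to six of chip1 to chip6 are present.
- chip3: Loose wood chip, 40 (x) x 14 x 10 thick, origin at the centre of its underside; at the start lies on the bed (jig x within 37, y -23 to +67 of the bed centre). Three to six of chip1 to chip6 are present.
- chip4: Loose wood chip, 36 (x) x 14 x 10 thick, origin at the centre of its underside; at the start lies on the bed (jig x within 37, y -23 to +67 of the bed centre). Three to six of chip1 to chip6 are present.
- chip5: Loose wood chip, 38 (x) x 14 x 10 thick, origin at the centre of its underside; at the start lies on the bed (jig x within 37, y -23 to +67 of the bed centre). Three to six of chip1 to chip6 are present.
- chip6: Loose wood chip, 40 (x) x 14 x 10 thick, origin at the centre of its underside; at the start lies on the bed (jig x within 37, y -23 to +67 of the bed centre). Three to six of chip1 to chip6 are present.
- hinge: Steel cupboard hinge, 95 long, 15 high, lying in front of the jig. Bystander, to be left alone; origin at its underside.
- tape: Black tape measure, 70 x 45 x 60 high. Bystander, to be left alone; origin at its underside.
- jar: Glass jar, 72 across, 100 high. Bystander, to be left alone; origin at its underside.
- glue: White glue bottle, 60 across, 170 high. Bystander, to be left alone; origin at its underside.
- screwdriver: Screwdriver lying on the left. Bystander, to be left alone; origin at its underside.
- mug: White mug, 84 across, 95 high. Bystander, to be left alone; origin at its underside.

How it is judged:
On the way, in this order (a step that is already met when the one before it is completed fails the run):
1. the lever is swung fully up (beyond 1.4 rad) (value of joint lever above 1.4 rad), for 0.3 s.
2. every chip is in the catch tray while the lever is still up (x of chip1 in the frame of tray between -0.077 and 0.077 m and y of chip1 in the frame of tray between -0.062 and 0.062 m and z of each of chip1, chip2, chip3, chip4, chip5, chip6 in the frame of tray below 0.034 m and x of chip2 in the frame of tray between -0.077 and 0.077 m and y of chip2 in the frame of tray between -0.062 and 0.062 m and x of chip3 in the frame of tray between -0.077 and 0.077 m and y of chip3 in the frame of tray between -0.062 and 0.062 m and x of chip4 in the frame of tray between -0.077 and 0.077 m and y of chip4 in the frame of tray between -0.062 and 0.062 m and x of chip5 in the frame of tray between -0.077 and 0.077 m and y of chip5 in the frame of tray between -0.062 and 0.062 m and x of chip6 in the frame of tray between -0.077 and 0.077 m and y of chip6 in the frame of tray between -0.062 and 0.062 m and value of joint lever above 1.4 rad), for 0.3 s.
3. the scraper is back on its mat and all strips lie flat on the bed, released, with the lever still up (horizontal distance between scraper and mat below 0.03 m and angle between scraper's own z axis and vertical below 0.1 rad and height (world z) of scraper below 0.012 m and x of strip1 in the frame of bed between -0.035 and 0.035 m and y of strip1 in the frame of bed between -0.09 and 0.09 m and z of strip1 in the frame of bed between -0.022 and 0.022 m and angle between the z axis of each of strip1, strip2, strip3 and the z axis of bed, either way round below 0.08 rad and angle between the x axis of each of strip1, strip2, strip3 and the x axis of bed, either way round below 0.2 rad and x of strip2 in the frame of bed between -0.035 and 0.035 m and y of strip2 in the frame of bed between -0.09 and 0.09 m and z of strip2 in the frame of bed between -0.022 and 0.022 m and x of strip3 in the frame of bed between -0.035 and 0.035 m and y of strip3 in the frame of bed between -0.09 and 0.09 m and z of strip3 in the frame of bed between -0.022 and 0.022 m and value of joint lever above 1.4 rad and contact force between the fingers and strip1 below 0.3 N and contact force between the fingers and strip2 below 0.3 N and contact force between the fingers and strip3 below 0.3 N), for 0.3 s.
4. the lever is down and the foot rests on the strips (x of strip1 in the frame of bed between -0.035 and 0.035 m and y of strip1 in the frame of bed between -0.09 and 0.09 m and z of strip1 in the frame of bed between -0.022 and 0.022 m and angle between the z axis of each of strip1, strip2, strip3 and the z axis of bed, either way round below 0.08 rad and angle between the x axis of each of strip1, strip2, strip3 and the x axis of bed, either way round below 0.2 rad and x of strip2 in the frame of bed between -0.035 and 0.035 m and y of strip2 in the frame of bed between -0.09 and 0.09 m and z of strip2 in the frame of bed between -0.022 and 0.022 m and x of strip3 in the frame of bed between -0.035 and 0.035 m and y of strip3 in the frame of bed between -0.09 and 0.09 m and z of strip3 in the frame of bed between -0.022 and 0.022 m and value of joint lever below 0.03 rad), for 0.3 s.
At the end, for the whole second after the job is handed in: Lever below 0.03 rad. Strips flat on the bed, centres within 35 mm (jig x) and 90 mm (jig y) of its centre, square within 0.2 rad. Chips inside the catch tray, under 40 mm above the counter. Scraper upright, within 30 mm of the mat's centre. All released and at rest (all of step 4 and x of chip1 in the frame of tray between -0.077 and 0.077 m and y of chip1 in the frame of tray between -0.062 and 0.062 m and z of each of chip1, chip2, chip3, chip4, chip5, chip6 in the frame of tray below 0.034 m and x of chip2 in the frame of tray between -0.077 and 0.077 m and y of chip2 in the frame of tray between -0.062 and 0.062 m and x of chip3 in the frame of tray between -0.077 and 0.077 m and y of chip3 in the frame of tray between -0.062 and 0.062 m and x of chip4 in the frame of tray between -0.077 and 0.077 m and y of chip4 in the frame of tray between -0.062 and 0.062 m and x of chip5 in the frame of tray between -0.077 and 0.077 m and y of chip5 in the frame of tray between -0.062 and 0.062 m and x of chip6 in the frame of tray between -0.077 and 0.077 m and y of chip6 in the frame of tray between -0.062 and 0.062 m and horizontal distance between scraper and mat below 0.03 m and angle between scraper's own z axis and vertical below 0.1 rad and height (world z) of scraper below 0.012 m and linear speed of each of strip1, strip2, strip3, scraper below 0.02 m/s); the robot touches nothing.
It fails at once if the fingers touch a chip (contact force between the fingers and chip1 above 0.5 N or contact force between the fingers and chip2 above 0.5 N or contact force between the fingers and chip3 above 0.5 N or contact force between the fingers and chip4 above 0.5 N or contact force between the fingers and chip5 above 0.5 N or contact force between the fingers and chip6 above 0.5 N).
It fails at once if a bystander is moved by more than 30 mm (distance of any of hinge, tape, jar, glue, screwdriver, mug from where it was at the start of the episode above 0.03 m).
Of strip1, strip2, strip3 only 2 to 3 are there at a start; the rules pass over those that are not, and their reading is None.
Of chip1, chip2, chip3, chip4, chip5, chip6 only 3 to 6 are there at a start; the rules pass over those that are not, and their reading is None.
At some moment in a run one of strip1, strip2, strip3 may be knocked a few centimetres aside while the robot is not near it.
Once in a run the grip may slacken for a moment while it holds something.
It also fails if it takes over 210 s, if anything falls off the work surface, if the arm or the gripper's body presses on something with over 40 N, if the wrist force passes 120 N, or if a joint passes its speed limit or range.

## Robot

A 6-joint arm with a two-finger parallel gripper is mounted at the origin on the work surface. World frame = base frame: x ahead of the robot, y to its left, z up, the work surface at z = 0. Lengths are in m, angles in rad, forces in N, time in s.
With the tool pointing down it reaches from about 0.3 to 0.875 m from the base axis. Payload 4.2 kg.
Tool frame: the origin (TCP) lies at the very end of the fingers, on their centre line; the grasp point (between the pads) lies 19 mm behind it (grip_depth is the distance from the TCP to the grasp point, in m); z points along the fingers, y is the line along which they close (so a half turn about z gives the same grasp; the last joint's range is limited). The gripper opens to 85 mm and grips with 20 to 120 N. Pads are 22 mm wide; open, the fingers measure 114 mm over their backs; the gripper's body (76 mm by 85 mm) begins 54 mm behind the grasp point. The pads swing forward as they close: fully open they stand 13 mm farther back than shut.
Start: joints at [1.233, 0.32, 1.565, -0, 1.257, -0.02], TCP at [0.18, 0.546, 0.231] pointing down, gripper open.
Joint ranges: [-3.11, 3.11], [-0.84, 2.01], [0.21, 2.61], [-1.34, 4.49], [0.05, 2.63], [-2.56, 2.56]. Speed limits (rad/s): [2.57, 2.57, 3.14, 3.14, 3.14, 3.14].

## Interface

Orientations are given as a 3x3 rotation matrix whose columns are the frame's x, y, z axes.
In Python, from station import reach, servo_line, set_joints, command_gripper, wait, ik, observe, capture, MotionError, sign_off, search_frame, cut_out, grip_depth gives the robot as it stands. Calls block until the motion is done:
- reach(position, orientation): joint-space move of the TCP to a pose.
- servo_line(position, frame=None, max_speed=0.15): straight line of the TCP; frame=None keeps the orientation; max_speed is the mean speed in m/s.
- set_joints(angles): joint-space move.
- command_gripper(opening): finger opening in m; the grip force is fixed at half the most; returns when the fingers have stopped.
- wait(seconds).
- ik(position, orientation): joint angles nearest the present ones, or None.
- observe(): the state.
- capture(name): name is "side" or "top"; returns a dict with "color" (420x560x3 uint8, blue, green, red), "camera_matrix" (3x3 intrinsics, pixels), "k1" (the pictures are not rectified: a ray, as slopes to the right and down, at radius r is drawn at 1 + k1 r^2 times it, then the intrinsics apply), "origin" and "attitude" of the camera in the world. Camera axes: x right, y up, looking along -z (the intrinsics and any distortion apply to the point x, -y, -z); pixel columns grow to the right and rows downward; lengths in m; the calibration is good to about 2 mm. A picture is of the moment at which its call begins. There is no depth.
A pose or a line that the arm cannot do raises MotionError and nothing moves.
- sign_off(): hands the job in; it is judged then, once.
Trained networks look in a picture, given as the dict that the camera call returned (one of the last four; its "shot" number tells which), for a name from the list of things; names that differ only in an ending like _2 or _b are one class to them, and where a whole thing is asked for, a point or a joint stands for the part that bears it (a point fixed in the world has none). Each returns a list of dicts, best first, with "score" (0 to 1); they miss things now and then, are a little off and sometimes report something else, mostly with a low value. They report only what shows in the picture. A call takes as long as a camera call.
- search_frame(picture, thing): "pixel" ([column, row] in pixels, amid what is visible of it).
- cut_out(picture, thing): "pixels" (420x560 bool, what is visible of it) and "pixel" ([column, row] in pixels, amid what is visible of it).
The state is a dict: "time_s": time; "qpos": joint angles; "qd": joint speeds; "joint_torque": joint torques, N m; "tcp_pos": TCP position; "tool_rot": TCP orientation; "ft_force": force on the tool from outside, world axes, zero at the start; "torque": the same for the moment, N m; "gripper_width": finger opening in m; "grip_force": force on a finger pad.
Only numpy, scipy, OpenCV 4.12 (cv2) and the standard library are available. Lean on these libraries where they do the work, as an engineer would, in place of code of your own. Each camera call takes 0.05 s, during which the arm holds its last target. There are 200 camera calls.

## Working session

There is one attempt and no reset: what is moved stays moved. The work goes in short steps, each a Python script; the robot and the scene stay as the last script left them, time stands still between calls to the robot, and variables do not carry over. Pictures are saved under pics/ and viewed, at most 14 in all, crops included, and the job is handed in when it is done.

```bash
ls; mkdir -p pics; python3 - <<'E'
from station import *
import cv2
for n in ("top","side"):
    p=capture(n); cv2.imwrite(f"pics/{n}0.png",p["color"]); print(n,p["camera_matrix"],p["k1"],p["origin"],p["attitude"])
s=observe(); print(s)
E
```

```text
pics
top [[402.43366915   0.         282.75333501]
 [  0.         402.43366915 203.68834678]
 [  0.           0.           1.        ]] -0.015351150284395739 [0.49780849 0.03912769 0.9585486 ] [[-0.00787851  0.99782501 -0.06544605]
 [-0.99993093 -0.00843211 -0.00818703]
 [-0.00872107  0.06537703  0.99782252]]
side [[443.34563572   0.         283.36378348]
 [  0.         443.34563572 209.36536044]
 [  0.           0.           1.        ]] -0.1340916545095369 [-0.04002728 -0.75850012  0.65791018] [[ 0.80018027  0.29343213 -0.52307659]
 [-0.59941759  0.42071232 -0.68095499]
 [ 0.02025069  0.85842806  0.51253408]]
{'time_s': 0.1, 'qpos': array([ 1.23299331e+00,  3.20217685e-01,  1.56555037e+00,  2.34874143e-05,
        1.25738274e+00, -1.99686685e-02]), 'qd': array([ 0.00042287, -0.00266215, -0.00329413,  0.00229652,  0.00206886,
        0.00168038]), 'joint_torque': array([ 8.66019218e-05, -4.16408336e+01, -2.34701765e+01, -1.75274927e-04,
        5.17845416e-03,  2.21290016e-06]), 'tcp_pos': array([0.17952986, 0.54581358, 0.23057482]), 'tool_rot': array([[-9.49912149e-01,  3.12516591e-01, -5.37472284e-04],
       [ 3.12517049e-01,  9.49911025e-01, -1.46267879e-03],
       [ 5.34394584e-05, -1.55738561e-03, -9.99998786e-01]]), 'ft_force': array([-0.28005027, -0.32879026,  0.01851499]), 'torque': array([ 0.02351068, -0.01042105,  0.01880147]), 'grip_force': 0.0, 'gripper_width': 0.08546504453922663}
```

View pics/top0.png

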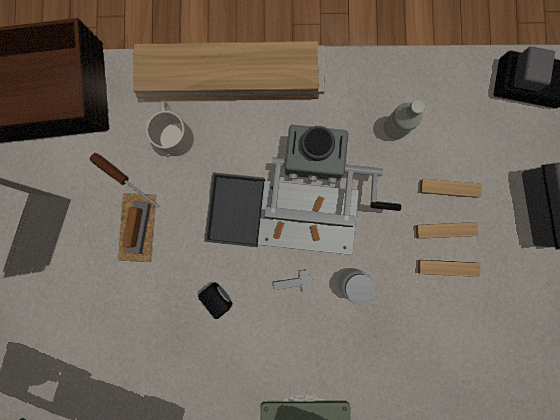

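View pics/side0.png

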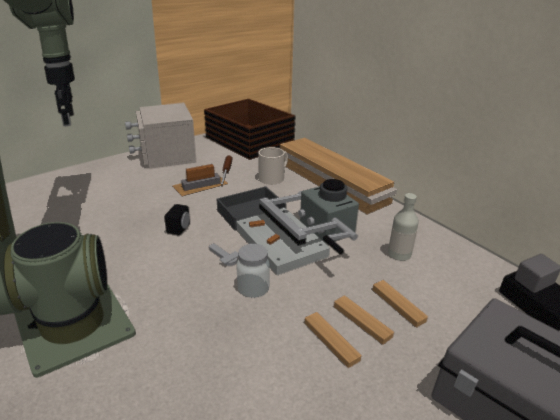

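```bash
cat > h.py <<'E'
import numpy as np, cv2
from station import *
def ray(p,px):
    K=p["camera_matrix"]; d=np.array([(px[0]-K[0,2])/K[0,0],(px[1]-K[1,2])/K[1,1]]); u=d.copy()
    for _ in range(8): u=d/(1+p["k1"]*(u@u))
    return np.array(p["attitude"])@np.array([u[0],-u[1],-1.])
def at(p,px,z):
    r=ray(p,px); o=np.array(p["origin"]); return (o+r*(z-o[2])/r[2])[:2]
def proj(p,X):
    c=np.array(p["attitude"]).T@(np.array(X,float)-p["origin"]); u=np.array([c[0],-c[1]])/-c[2]
    u=u*(1+p["k1"]*(u@u)); K=p["camera_matrix"]; return np.array([K[0,0]*u[0]+K[0,2],K[1,1]*u[1]+K[1,2]])
def maskrect(p,m,z):
    "centre, long-axis angle, lengths of the min-area rect of mask mapped to height z"
    c=max(cv2.findContours(m.astype(np.uint8),cv2.RETR_EXTERNAL,cv2.CHAIN_APPROX_NONE)[0],key=cv2.contourArea)[:,0]
    w=np.array([at(p,q,z) for q in c]); (cx,cy),(a,b),t=cv2.minAreaRect((w*1000).astype(np.float32))
    t=np.radians(t) if a>=b else np.radians(t+90)
    return np.array([cx,cy])/1000,(t+np.pi/2)%np.pi-np.pi/2,max(a,b),min(a,b)
def find(p,n,z,minscore=.3):
    return [(round(d["score"],2),[int(v) for v in d["pixel"]],*[np.round(v,3) for v in maskrect(p,d["pixels"],z)]) for d in cut_out(p,n) if d["score"]>minscore and d["pixels"].sum()>5]
E
python3 - <<'E'
from h import *
p=capture("top"); s=capture("side")
cv2.imwrite("pics/jig0.png",cv2.resize(p["color"][115:262,200:410],None,fx=3.8,fy=3.8,interpolation=cv2.INTER_CUBIC))
for n,z in (("strip1",.018),("chip1",.04),("scraper",.024),("mat",.004),("hinge",.015),("tape",.06),("jar",.1),("glue",.17),("screwdriver",.02),("mug",.095),("jig",.03),("lever",.09)):
    print(n); [print("  ",r) for r in find(p,n,z)]
for d in cut_out(s,"chip1"): print("side chip",d["score"],d["pixel"],at(s,d["pixel"],.035))
for d in search_frame(p,"lever_grip"): print("grip",d)
for d in search_frame(s,"lever_grip"): print("gripside",d)
E
```

```text
strip1
   (0.92, [452, 187], array([ 0.593, -0.347]), np.float64(1.503), np.float64(144.239), np.float64(35.357))
   (0.63, [450, 270], array([ 0.407, -0.336]), np.float64(1.515), np.float64(142.08), np.float64(32.959))
   (0.6, [450, 227], array([ 0.497, -0.336]), np.float64(-1.549), np.float64(146.47), np.float64(37.457))
chip1
   (0.56, [319, 201], array([ 0.559, -0.034]), np.float64(-0.475), np.float64(29.76), np.float64(8.167))
   (0.48, [278, 226], array([0.5  , 0.058]), np.float64(-0.366), np.float64(40.187), np.float64(14.14))
   (0.44, [314, 230], array([ 0.492, -0.025]), np.float64(0.31), np.float64(34.426), np.float64(13.691))
scraper
   (0.82, [138, 231], array([0.508, 0.389]), np.float64(-0.165), np.float64(120.829), np.float64(49.921))
mat
   (0.79, [126, 228], array([0.507, 0.396]), np.float64(-0.065), np.float64(160.936), np.float64(81.541))
   (0.4, [403, 121], array([ 0.764, -0.249]), np.float64(-0.837), np.float64(120.085), np.float64(63.583))
   (0.31, [325, 211], array([ 0.582, -0.074]), np.float64(1.456), np.float64(320.184), np.float64(148.727))
hinge
   (0.63,
[... 643 characters left out ...]
wdriver
   (0.65, [114, 169], array([0.631, 0.435]), np.float64(0.93), np.float64(164.326), np.float64(27.259))
mug
   (0.62, [171, 132], array([0.714, 0.296]), np.float64(0.721), np.float64(121.293), np.float64(81.735))
jig
   (0.74, [299, 202], array([ 0.597, -0.007]), np.float64(1.474), np.float64(442.204), np.float64(292.794))
lever
   (0.7, [329, 212], array([ 0.575, -0.064]), np.float64(1.463), np.float64(291.292), np.float64(135.73))
   (0.56, [127, 228], array([0.507, 0.364]), np.float64(-0.052), np.float64(145.524), np.float64(71.636))
side chip 0.22 [403.0, 305.6] [ 0.5662672 -0.3796349]
grip {'pixel': [335.1, 215.4], 'score': 0.61}
gripside {'pixel': [296.5, 227.7], 'score': 0.63}
```

View pics/jig0.png

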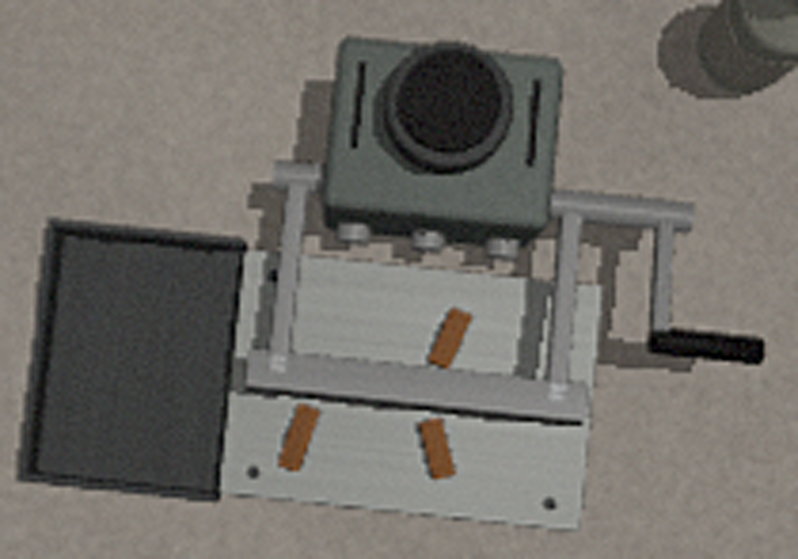

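```bash
python3 - <<'E'
from h import *
from scipy.optimize import least_squares
p=capture("top")
f=lambda c:((c[0]+.5)/3.8-.5+200,(c[1]+.5)/3.8-.5+115)
D=[((222,495),(-75,110,30)),((578,527),(-75,-110,30)),((601,285),(75,-110,30)),((338,38),(195,65,100)),((563,57),(195,-65,100))]
def T(v,j): 
    c,s=np.cos(v[2]),np.sin(v[2]); return np.array([v[0]+c*j[0]-s*j[1],v[1]+s*j[0]+c*j[1],j[2]])
r=least_squares(lambda v:np.concatenate([proj(p,T(v,np.array(j)/1000))-f(c) for c,j in D]),[.54,0,-.05],loss="soft_l1")
print(r.x,r.fun.round(2))
v=r.x
# grip angle
for q in np.arange(0,.35,.05):
    g=np.array([115-75*np.cos(q+.09),-165,70+75*np.sin(q+.09)])/1000
    print(q.round(2),T(v,g).round(3),(((proj(p,T(v,g))-[200,115])*3.8)).round(0), "bar",((proj(p,T(v,[0.115-.115*np.cos(q),-.098,.07-.0+.115*np.sin(q)]))-[200,115])*3.8).round(0))
for c in ((300,437),(437,449),(450,338)):
    w=at(p,f(c),.04)-v[:2]; R=np.array([[np.cos(v[2]),-np.sin(v[2])],[np.sin(v[2]),np.cos(v[2])]]); print("chip jig",R.T@w)
cv2.imwrite("pics/scr0.png",np.hstack([cv2.resize(x,(400,480),interpolation=cv2.INTER_CUBIC) for x in (p["color"][180:276,95:175],capture("side")["color"][130:226,165:245])]))
E
```

```text
[ 0.52688521 -0.0109042  -0.1051515 ] [-0.91  0.19  0.88  1.15  0.4  -0.03 -0.5  -0.88  0.11 -0.24]
0.0 [ 0.55  -0.179  0.077] [705. 344.] bar [582. 403.]
0.05 [ 0.55  -0.179  0.08 ] [707. 343.] bar [583. 402.]
0.1 [ 0.551 -0.179  0.084] [709. 341.] bar [585. 401.]
0.15 [ 0.551 -0.179  0.088] [711. 340.] bar [587. 400.]
0.2 [ 0.552 -0.18   0.091] [712. 338.] bar [589. 398.]
0.25 [ 0.554 -0.18   0.095] [714. 335.] bar [591. 395.]
0.3 [ 0.555 -0.18   0.099] [716. 332.] bar [593. 392.]
chip jig [-0.03491338  0.06423562]
chip jig [-0.03408881 -0.01812614]
chip jig [ 0.0329963  -0.01977472]
```

View pics/scr0.png

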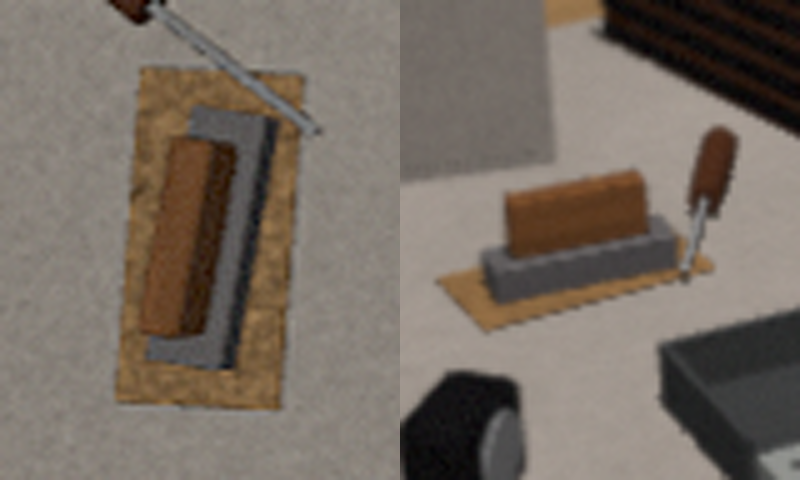

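```bash
cat >> h.py <<'E'
J=np.array([0.5269,-0.0109,-0.1052])
def jig(x,y,z=None):
    c,s=np.cos(J[2]),np.sin(J[2]); w=[J[0]+c*x-s*y,J[1]+s*x+c*y]
    return np.array(w if z is None else w+[z])
def down(yaw,tilt=0.):
    "tool z down, tool y (closing line) at heading yaw; tilt leans the tool z forward along tool y"
    y=np.array([np.cos(yaw),np.sin(yaw),0]); z=np.array([0,0,-1.])
    z2=z*np.cos(tilt)+y*np.sin(tilt); y2=y*np.cos(tilt)-z*np.sin(tilt)
    return np.column_stack([np.cross(y2,z2),y2,z2])
def rep(m=""):
    s=observe(); print(m,"t",round(s["time_s"],1),"tcp",s["tcp_pos"].round(4),"w",round(s["gripper_width"],4),"gf",round(s["grip_force"],1),"ft",s["ft_force"].round(1))
    return s
E
python3 - <<'E'
from h import *
from scipy.optimize import least_squares
p=capture("top"); s=capture("side")
for n in("glue","jar"):
  for q in (p,s):
    d=cut_out(q,n)[0]; r,c=np.nonzero(d["pixels"]); print(n,d["score"],c.min(),c.max(),r.min(),r.max(), "bottom at z0",at(q,(c[r>=r.max()-1].mean(),r.max()),0).round(3))
# glue: fit cylinder-ish: cap px (418,106) at z .17 in top
print("cap",at(p,(418,106),.17), "side cap",at(s,(410,198),.17))
D=[((172,138),(45,10,63)),((212,140),(45,-10,63)),((185,335),(-45,-10,63)),((140,332),(-45,10,63)),((190,108),(60,18,24)),((265,115),(60,-18,24)),((147,360),(-60,18,24)),((222,367),(-60,-18,24))]
def T(v,j):
    c,s_=np.cos(v[2]),np.sin(v[2]); return np.array([v[0]+c*j[0]-s_*j[1],v[1]+s_*j[0]+c*j[1],j[2]+.004])
r=least_squares(lambda v:np.concatenate([proj(p,T(v,np.array(j)/1000))-np.array([(c[0]+.5)/5-.5+95,(c[1]+.5)/5-.5+180]) for c,j in D]),[.5,.4,-.1],loss="soft_l1")
print("scraper",r.x,r.fun.round(1))
# arc feasibility
for y in (-.165,-.172):
  for q in (0,.8,1.64):
    for t in (0,.3,.5,.7):
      for h in (J[2],J[2]+np.pi):
        tt=t if h==J[2] else -t
        g=jig(.115-.075*np.cos(q+.09),y,.07+.075*np.sin(q+.09)); R=down(h,tt)
        a=ik(g+R[:,2]*.017,R); print(y,q,t,round(h,2),None if a is None else a.round(2)) if y==-.165 else 0
E
```

```text
glue 0.72 383 424 98 138 bottom at z0 [ 0.717 -0.226]
glue 0.62 388 417 193 260 bottom at z0 [ 0.725 -0.248]
jar 0.83 338 374 268 303 bottom at z0 [ 0.325 -0.131]
jar 0.84 237 269 244 296 bottom at z0 [ 0.354 -0.141]
cap [ 0.74253736 -0.22574329] side cap [ 0.72730587 -0.23607664]
scraper [ 0.50760203  0.38735668 -0.14393933] [-0.5 -1.   0.3 -0.2 -0.7  1.  -0.6  0.3  0.1 -0.8  0.2 -0.2  0.5  0.
  0.7  0.8]
-0.165 0 0 -0.11 [-0.34  0.48  1.79 -0.    0.87 -0.23]
-0.165 0 0 3.04 None
-0.165 0 0.3 -0.11 [-0.38  0.39  2.    0.18  0.47 -0.42]
-0.165 0 0.3 3.04 None
-0.165 0 0.5 -0.11 [-0.41  0.37  2.14  0.77  0.21 -1.03]
-0.165 0 0.5 3.04 [-0.41  0.37  2.14  0.77  0.21  2.11]
-0.165 0 0.7 -0.11 None
-0.165 0 0.7 3.04 [-0.45  0.38  2.28  2.28  0.29  0.57]
-0.165 0.8 0 -0.11 [-0.32  0.46  1.66 -0.    1.02 -0.22]
-0.165 0.8 0 3.04 None
-0.165 0.8 0.3 -0.11 [-0.36  0.36  1.88  0.13  0.61 -0.35]
-0.165 0.8 0.3 3.04 None
-0.165 0.8 0.5 -0.11 [-0.39  0.32  2.03  0.42  0.34 -0.65]
-0.165 0.8 0.5 3.04 [-0.39  0.32  2.03  0.42  0.34  2.49]
-0.165 0.8 0.7 -0.11 [-0.43  0.31  2.17  1.64  0.21 -1.89]
-0.165 0.8 0.7 3.04 [-0.43  0.31  2.17  1.64  0.21  1.25]
-0.165 1.64 0 -0.11 [-0.31  0.53  1.49 -0.    1.12 -0.2 ]
-0.165 1.64 0 3.04 None
-0.165 1.64 0.3 -0.11 [-0.34  0.42  1.73  0.1   0.7  -0.3 ]
-0.165 1.64 0.3 3.04 None
-0.165 1.64 0.5 -0.11 [-0.36  0.37  1.88  0.3   0.42 -0.5 ]
-0.165 1.64 0.5 3.04 None
-0.165 1.64 0.7 -0.11 [-0.39  0.35  2.03  1.18  0.2  -1.39]
-0.165 1.64 0.7 3.04 [-0.39  0.35  2.03  1.18  0.2   1.75]
```

```bash
python3 - <<'E'
from h import *
R=down(J[2],.15); d=.017
def g(q): return jig(.115-.075*np.cos(q+.09),-.167,.07+.075*np.sin(q+.09))+R[:,2]*d
command_gripper(.05)
reach(g(.03)+[-.02,0,.14],R); servo_line(g(.03)-R[:,2]*.06); servo_line(g(.03),max_speed=.08); rep("at")
command_gripper(0.0); rep("closed")
for q in np.arange(.2,1.66,.18): servo_line(g(min(q,1.66)),max_speed=.12)
servo_line(g(1.66)); rep("up")
command_gripper(.045); servo_line(g(1.66)-R[:,2]*.09)
reach(jig(-.05,-.25,.30),R)
p=capture("top"); s=capture("side"); rep()
c=lambda im,a,b,e,f:cv2.resize(im[a:b,e:f],(400,400),interpolation=cv2.INTER_CUBIC)
cv2.imwrite("pics/up.png",np.hstack([c(p["color"],140,270,250,380),c(s["color"],170,300,210,340)]))
E
```

```text
at t 6.2 tcp [ 0.5526 -0.1816  0.0626] w 0.0503 gf 0.0 ft [-0.1 -0.4 -0.6]
closed t 6.6 tcp [ 0.5519 -0.1815  0.0625] w 0.014 gf 58.5 ft [-2.8 -0.9  1.9]
up t 9.2 tcp [ 0.6386 -0.1908  0.128 ] w 0.0139 gf 61.2 ft [-6.9 -1.5  6.6]
 t 11.3 tcp [ 0.4519 -0.2538  0.2987] w 0.0453 gf 0.0 ft [-0.4  0.  -0.6]
```

View pics/up.png

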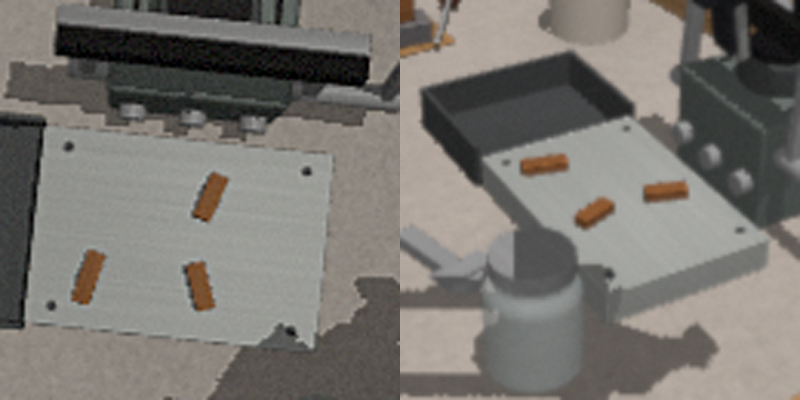

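```bash
python3 - <<'E'
from h import *
p=capture("top")
print("bed centre check",at(p,(250+179/3.077,140+236/3.077),.03),J)
S=np.array([.5076,.3874]); a=-.144
q=None
for sg in (1,-1):
    h=sg*np.pi/2; ok=[ik(x,R) for x,R in ((np.r_[S,.035],down(a+h)),(jig(0,-.085,.07),down(J[2]+h)),(jig(0,.12,.07),down(J[2]+h)))]
    print(sg,[None if o is None else o.round(2) for o in ok])
    if q is None and all(o is not None for o in ok): q=h
command_gripper(.045)
reach(np.r_[.45,.0,.32],down(a+q)); reach(np.r_[S,.16],down(a+q)); servo_line(np.r_[S,.038],max_speed=.1); rep("at")
command_gripper(0.); s=rep("grip")
servo_line(np.r_[S,.20]); rep("lifted")
wait(.2)
im=capture("side"); t=capture("top"); c=lambda im,a,b,e,f:cv2.resize(im[a:b,e:f],(400,400),interpolation=cv2.INTER_CUBIC)
cv2.imwrite("pics/lift.png",np.hstack([c(t["color"],140,300,60,220),c(im["color"],60,220,120,280)]))
print("q",q)
E
```

```text
bed centre check [ 0.52814659 -0.01164577] [ 0.5269 -0.0109 -0.1052]
1 [array([ 0.63,  0.59,  1.66, -0.  ,  0.9 , -0.79]), array([-0.2 ,  0.4 ,  1.9 , -0.  ,  0.84, -1.67]), array([ 0.18,  0.43,  1.84, -0.  ,  0.87, -1.29])]
-1 [array([ 0.63,  0.59,  1.66, -0.  ,  0.9 ,  2.35]), array([-0.2 ,  0.4 ,  1.9 , -0.  ,  0.84,  1.47]), array([ 0.18,  0.43,  1.84, -0.  ,  0.87,  1.85])]
at t 15.5 tcp [0.508  0.3877 0.0388] w 0.0453 gf 0.0 ft [-0.4  0.4 -0.3]
grip t 15.8 tcp [0.508  0.3877 0.0387] w 0.0192 gf 60.7 ft [0.3 0.7 3.4]
lifted t 17.1 tcp [0.507  0.387  0.1987] w 0.0187 gf 60.3 ft [-0.3 -0.4 -3.1]
q 1.5707963267948966
```

View pics/lift.png

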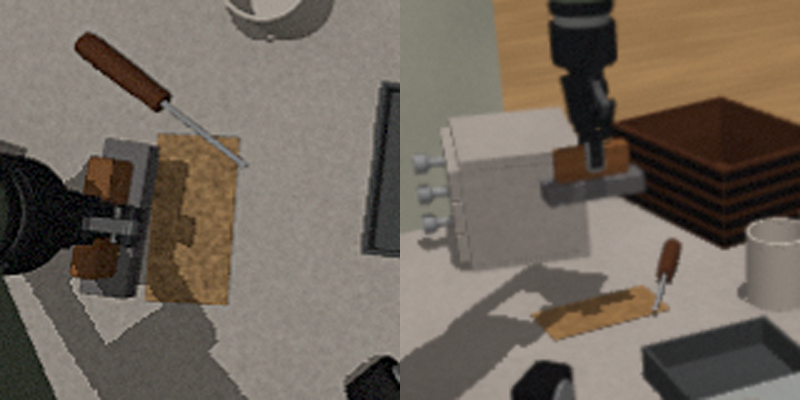

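```bash
python3 - <<'E'
from h import *
R=down(J[2]+np.pi/2)
reach(jig(-.02,.05,.24),R); reach(jig(0,-.088,.20),R); rep()
servo_line(jig(0,-.088,.0657),max_speed=.1); rep("low")
for y in (-.04,.0,.04,.08,.118):
    servo_line(jig(0,y,.0657),max_speed=.08); s=rep(str(y))
    if s["gripper_width"]<.015: break
servo_line(jig(0,.118,.20)); reach(jig(-.0,.27,.25),R); rep()
p=capture("top"); im=capture("side"); c=lambda im,a,b,e,f:cv2.resize(im[a:b,e:f],(400,400),interpolation=cv2.INTER_CUBIC)
cv2.imwrite("pics/swept.png",np.hstack([c(p["color"],130,290,200,360),c(im["color"],150,310,200,360)]))
E
```

```text
t 19.3 tcp [ 0.518  -0.0979  0.1997] w 0.0191 gf 60.3 ft [-0.5  0.6 -1.8]
low t 20.8 tcp [ 0.5182 -0.0985  0.0663] w 0.0188 gf 60.3 ft [ 0.4  0.2 -2.6]
-0.04 t 21.6 tcp [ 0.5227 -0.0505  0.0657] w 0.0187 gf 60.3 ft [-0.2 -0.4 -1.5]
0.0 t 22.2 tcp [ 0.5269 -0.0106  0.0657] w 0.0193 gf 60.3 ft [ 0.9  0.1 -2.4]
0.04 t 22.9 tcp [0.531  0.0292 0.0656] w 0.0187 gf 60.3 ft [ 0.7  0.4 -1.8]
0.08 t 23.5 tcp [0.5352 0.0689 0.0656] w 0.0189 gf 60.3 ft [ 0.   0.3 -2.2]
0.118 t 24.1 tcp [0.5392 0.1067 0.0656] w 0.0191 gf 60.3 ft [ 0.3 -1.1 -0.7]
 t 25.9 tcp [0.5548 0.2577 0.2489] w 0.0194 gf 60.3 ft [ 0.4 -0.9 -1.9]
```

View pics/swept.png

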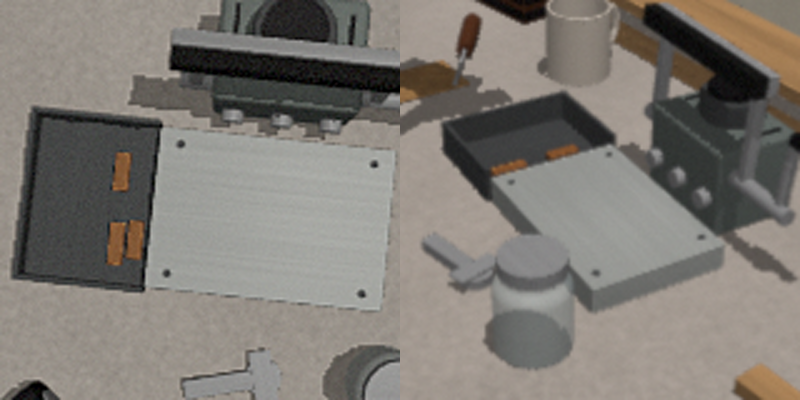

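```bash
python3 - <<'E'
from h import *
R=down(-.09+np.pi/2); P=np.array([.503,.397])
reach(np.r_[P,.16],R); servo_line(np.r_[P,.0395],max_speed=.08); rep("down"); command_gripper(.045); rep("rel")
servo_line(np.r_[P,.2]); reach(np.r_[.40,.10,.33],down(J[2]+np.pi/2)); wait(.2)
p=capture("top")
for n,z in (("scraper",.024),("mat",.004),("strip1",.018)):
    print(n,[r for r in find(p,n,z)])
cv2.imwrite("pics/back.png",np.hstack([cv2.resize(p["color"][a:b,e:f],(400,400),interpolation=cv2.INTER_CUBIC) for a,b,e,f in ((170,290,80,200),(155,305,380,530))]))
E
```

```text
down t 28.4 tcp [0.5033 0.3972 0.0401] w 0.0193 gf 60.2 ft [-0.9 -0.2 -2. ]
rel t 28.7 tcp [0.5032 0.3971 0.0399] w 0.045 gf 0.0 ft [-0.4 -0.6  0.3]
scraper [(0.85, [134, 230], array([0.503, 0.397]), np.float64(-0.089), np.float64(121.293), np.float64(50.831)), (0.42, [214, 286], array([0.373, 0.208]), np.float64(1.565), np.float64(16.176), np.float64(9.122))]
mat [(0.55, [146, 227], array([0.507, 0.396]), np.float64(-0.044), np.float64(162.214), np.float64(79.699))]
strip1 [(0.92, [452, 188], array([ 0.594, -0.347]), np.float64(1.471), np.float64(144.426), np.float64(33.591)), (0.92, [447, 228], array([ 0.495, -0.333]), np.float64(-1.555), np.float64(141.491), np.float64(34.567)), (0.82, [449, 271], array([ 0.408, -0.337]), np.float64(1.493), np.float64(144.918), np.float64(35.866))]
```

View pics/back.png

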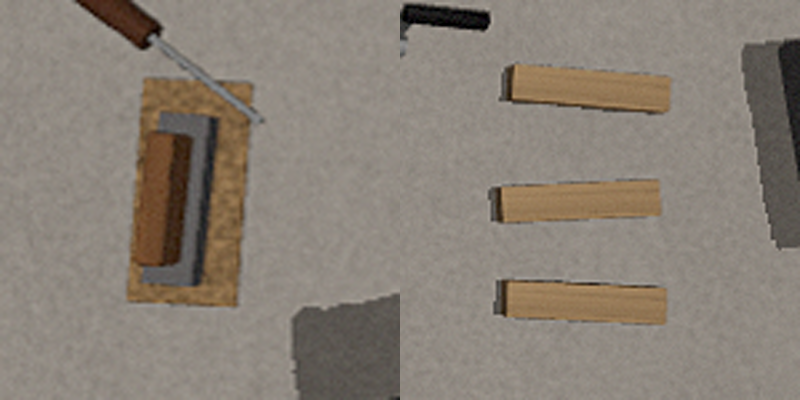

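```bash
cat > strips.py <<'E'
from h import *
def strips():
    p=capture("top"); f=[r for r in find(p,"strip1",.018,.4) if r[2][1]<-.2 and 125<r[4]<160 and 25<r[5]<45]
    out=[]
    for r in sorted(f,key=lambda r:-r[0]):
        if all(np.hypot(*(r[2]-o[2]))>.03 for o in out): out.append(r)
    return sorted(out,key=lambda r:-r[2][0])
def place(r,slot):
    c=r[2]+[0,-.001]; h=(r[3]%np.pi)-np.pi/2
    R=down(h); Q=down(J[2]+np.pi/2)
    command_gripper(.05); reach(np.r_[c,.15],R); servo_line(np.r_[c,.003],max_speed=.1)
    command_gripper(0.); s=rep("grip")
    if not .028<s["gripper_width"]<.036: print("bad grip"); command_gripper(.05); servo_line(np.r_[c,.2]); return False
    servo_line(np.r_[c,.20]); reach(jig(0.001,slot,.20),Q); wait(.1); s=rep("over")
    if s["gripper_width"]<.028: print("lost"); return False
    servo_line(jig(0.001,slot,.0345),max_speed=.08); rep("low"); command_gripper(.048); rep("rel")
    servo_line(jig(0.001,slot,.2)); reach([.40,.10,.33],Q); return True
def onbed():
    p=capture("top"); c,s=np.cos(J[2]),np.sin(J[2])
    for r in find(p,"strip1",.048,.3):
        if r[2][1]>-.2: d=r[2]-J[:2]; print("bed strip jig",(c*d[0]+s*d[1]).round(3),(-s*d[0]+c*d[1]).round(3),"yaw",(r[3]-J[2]).round(3),r[4],r[5])
    return p
E
python3 - <<'E'
from strips import *
f=strips(); print(len(f)); ok=place(f[0],.064); print(ok); onbed(); print(strips())
E
```

```text
3
grip t 35.7 tcp [ 0.5945 -0.3483  0.0039] w 0.0303 gf 62.3 ft [0.4 0.1 4.2]
over t 38.8 tcp [0.5351 0.0518 0.1999] w 0.0306 gf 61.7 ft [-0.1  0.2 -0.9]
low t 41.0 tcp [0.5349 0.0527 0.0349] w 0.0309 gf 61.7 ft [ 1.4  0.1 -1.4]
rel t 41.3 tcp [0.5348 0.0526 0.0347] w 0.0483 gf 0.0 ft [-0.3 -0.3  0. ]
True
bed strip jig 0.003 0.065 yaw -0.003 136.851 31.77
bed strip jig 0.167 0.338 yaw 0.889 127.067 89.785
[(0.69, [446, 228], array([ 0.496, -0.335]), np.float64(-1.534), np.float64(143.477), np.float64(34.288)), (0.7, [448, 272], array([ 0.407, -0.336]), np.float64(1.514), np.float64(142.17), np.float64(32.853))]
```

```bash
python3 - <<'E'
from strips import *
for y in (0.,-.064):
    f=strips(); print(len(f)); ok=place(f[0],y); print(ok)
    if not ok: break
p=onbed(); print(strips()); s=capture("side")
cv2.imwrite("pics/laid.png",np.hstack([cv2.resize(q["color"][a:b,e:f],(400,400),interpolation=cv2.INTER_CUBIC) for q,a,b,e,f in ((p,130,290,200,360),(s,150,310,200,360))]))
E
```

```text
2
grip t 47.6 tcp [ 0.4955 -0.3353  0.0038] w 0.0308 gf 60.9 ft [-0.1  0.3  4.5]
over t 50.4 tcp [ 0.5281 -0.0121  0.1999] w 0.0305 gf 60.4 ft [ 0.2 -0.1 -0.2]
low t 52.6 tcp [ 0.5281 -0.011   0.0348] w 0.0303 gf 60.4 ft [ 0.7 -0.5 -1.6]
rel t 52.9 tcp [ 0.528  -0.011   0.0347] w 0.0481 gf 0.0 ft [-0.5  0.1  0. ]
True
1
grip t 59.0 tcp [ 0.4074 -0.3373  0.0038] w 0.0302 gf 60.4 ft [-0.6  0.1  5.8]
over t 61.6 tcp [ 0.521  -0.0758  0.1999] w 0.0303 gf 59.7 ft [ 0.3  0.4 -1. ]
low t 63.9 tcp [ 0.5214 -0.0747  0.0348] w 0.0303 gf 59.7 ft [-0.9 -0.  -1.6]
rel t 64.2 tcp [ 0.5213 -0.0747  0.0347] w 0.0478 gf 0.0 ft [0.1 0.5 0.4]
True
bed strip jig 0.003 0.0 yaw 0.001 140.336 33.904
bed strip jig 0.003 0.065 yaw 0.019 141.995 34.779
bed strip jig 0.003 -0.064 yaw 0.025 139.201 36.331
[]
```

View pics/laid.png

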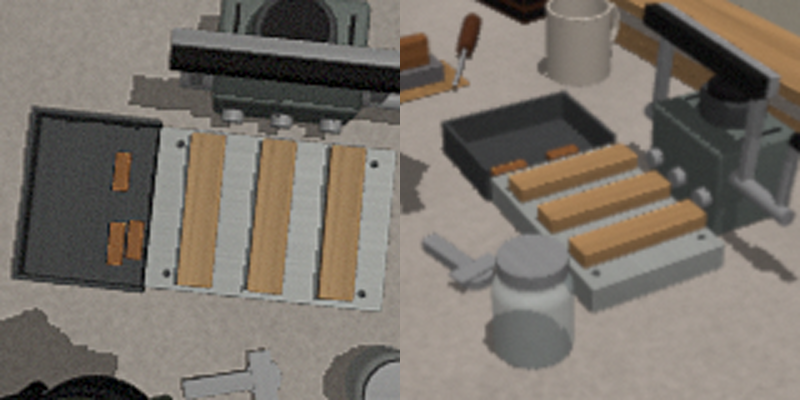

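```bash
python3 - <<'E'
from h import *
R=down(J[2],.15); d=.017
def g(q): return jig(.115-.075*np.cos(q+.09),-.167,.07+.075*np.sin(q+.09))+R[:,2]*d
command_gripper(.045)
reach(jig(-.05,-.25,.30),R); reach(g(1.66)-R[:,2]*.09,R); servo_line(g(1.66),max_speed=.08)
command_gripper(0.); s=rep("grip")
for q in np.arange(1.5,.09,-.14): servo_line(g(q),max_speed=.12)
rep("near")
for q in np.arange(.08,-.09,-.015):
    servo_line(g(q),max_speed=.03); s=rep(f"{q:.3f}")
    if s["ft_force"][2]>25: break
E
```

```text
grip t 70.7 tcp [ 0.6395 -0.1908  0.1276] w 0.0139 gf 58.4 ft [-1.5  0.7  3. ]
near t 73.5 tcp [ 0.5527 -0.1815  0.0664] w 0.0139 gf 67.6 ft [ 4.8  0.3 -5.1]
0.080 t 73.7 tcp [ 0.5527 -0.1815  0.0658] w 0.0138 gf 68.0 ft [ 3.2  0.7 -2.2]
0.065 t 74.0 tcp [ 0.5526 -0.1815  0.0651] w 0.0141 gf 68.7 ft [2.4 1.6 2.7]
0.050 t 74.2 tcp [ 0.5525 -0.1815  0.0642] w 0.0141 gf 68.8 ft [0.6 0.8 5. ]
0.035 t 74.5 tcp [ 0.5523 -0.1815  0.0633] w 0.0138 gf 69.0 ft [0.8 1.6 7.7]
0.020 t 74.7 tcp [ 0.5522 -0.1815  0.0624] w 0.0141 gf 69.2 ft [-0.4  1.5  8.8]
0.005 t 75.0 tcp [ 0.5521 -0.1815  0.0616] w 0.0141 gf 69.4 ft [-2.3  2.2  9.5]
-0.010 t 75.2 tcp [ 0.5518 -0.1814  0.0592] w 0.014 gf 69.7 ft [1.4 1.3 3.9]
-0.025 t 75.5 tcp [ 0.5517 -0.1814  0.058 ] w 0.0141 gf 69.8 ft [0.1 2.1 4.7]
-0.040 t 75.7 tcp [ 0.5516 -0.1814  0.0571] w 0.0142 gf 70.0 ft [-0.5  1.7  6.6]
-0.055 t 76.0 tcp [ 0.5515 -0.1814  0.0562] w 0.0141 gf 70.2 ft [-1.6  1.6  6.4]
-0.070 t 76.2 tcp [ 0.5516 -0.1814  0.0561] w 0.0138 gf 70.8 ft [-3.8  3.2 13.8]
-0.085 t 76.5 tcp [ 0.5516 -0.1814  0.056 ] w 0.0138 gf 71.6 ft [-6.9  3.8 21. ]
```

```bash
python3 - <<'E'
from h import *
R=down(J[2],.15); t=observe()["tcp_pos"]
for k in range(1,9):
    servo_line(jig(.115-.075*np.cos(.01),-.167,.07)+R[:,2]*.017-[0,0,.001*k],max_speed=.03) if 0 else servo_line(np.r_[t[:2],.0545-.001*k],max_speed=.03)
    s=rep(str(k))
    if s["ft_force"][2]>33: break
command_gripper(.045); rep("rel"); P=observe()["tcp_pos"]
servo_line(P-R[:,2]*.09); reach(jig(-.05,-.27,.32),R); reach([.30,-.30,.38],R); wait(.3)
p=capture("top"); s=capture("side"); rep()
cv2.imwrite("pics/end.png",np.hstack([cv2.resize(q["color"][a:b,e:f],(400,400),interpolation=cv2.INTER_CUBIC) for q,a,b,e,f in ((p,120,320,200,400),(s,170,300,210,340))]))
E
```

```text
1 t 76.7 tcp [ 0.5516 -0.1814  0.056 ] w 0.0139 gf 71.7 ft [-6.5  3.3 21. ]
2 t 77.0 tcp [ 0.5517 -0.1814  0.0559] w 0.0139 gf 72.4 ft [-9.1  5.1 28.4]
3 t 77.2 tcp [ 0.5517 -0.1814  0.0559] w 0.0139 gf 73.1 ft [-11.6   4.7  34.6]
rel t 77.6 tcp [ 0.5509 -0.1813  0.0504] w 0.0449 gf 0.0 ft [-0.1  0.1  0. ]
 t 80.3 tcp [ 0.3005 -0.2999  0.3796] w 0.045 gf 0.0 ft [-0.7  0.4 -0.4]
```

View pics/end.png

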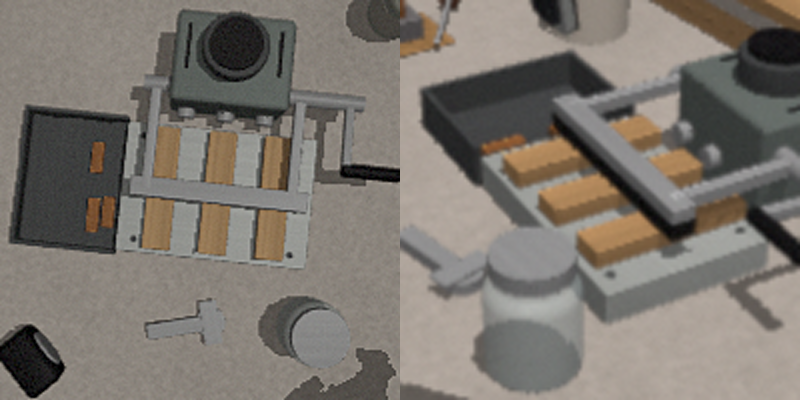

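```bash
python3 -c "
from station import *
print(sign_off())"
```

```text
the job is handed in; nothing more can be done
None
```

The job is handed in at about 80 s on the robot's clock, well inside 210 s: lever raised, all three chips (only three were there) in the catch tray, scraper back on its mat, three strips square on the bed, and lever pressed down with 35 N until it stopped against the strips; sign-off gave no verdict and I could not read the lever angle directly.

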